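# Put the cheese away: load the box, shut the lid, clamp it down

## Robot

A 7-joint arm with a two-finger parallel gripper is mounted at the origin on a cart in front of the work surface, level with it; the furniture and walls round the work are solid. World frame = base frame: x ahead of the robot, y to its left, z up, the work surface at z = 0. Lengths are in m, angles in rad, forces in N, time in s.
With the tool pointing down it reaches from about 0.425 to 0.875 m from the base axis. Payload 8.4 kg.
Tool frame: the origin (TCP) lies midway between the tips of the shut fingers; the grasp point (between the pads) lies 19 mm behind it; z points along the fingers, y is the line along which they close (so a half turn about z gives the same grasp; the last joint's range is limited). The gripper opens to 85 mm and grips with 20 to 120 N. Pads are 22 mm wide; open, the fingers measure 114 mm over their backs; the gripper's body (76 mm by 85 mm) begins 54 mm behind the grasp point. The pads swing forward as they close: fully open they stand 13 mm farther back than shut.
Start: joints at [1.135, 0.333, 0.04, 1.465, -0.013, 1.343, -0.059], TCP at [0.215, -0.613, 0.231] pointing down, gripper open.
Joint ranges: [-2.58, 2.58], [-0.38, 2.09], [-1.3, 1.39], [0.25, 2.4], [-1.5, 4.64], [0.08, 2.09], [-2.65, 2.65]. Speed limits (rad/s): [2.22, 2.22, 2.79, 2.79, 3.14, 3.14, 3.14].

## Interface

Orientations are given as a unit quaternion [x, y, z, w].
In Python, from station import arm gives the robot as it stands.
- The arm moves only by the shell command python3 -m pendant 'ROWS' [OPENING] [FORCE]. ROWS is JSON, a list of rows, each a list of 2 entries, a list of its own where there are three numbers: the shift along the tool's x, y, z in mm, then the turn about the tool's z in degrees. In form: [[[dx, dy, dz], yaw], ...]. A call has 1 to 5 rows; each row shifts and turns the commanded pose from where the row before left it, along the tool's axes as they then stand; what a row does not reach is not made up. A row lasts 1/8 s, in which the tool goes at most 62.5 mm and 10.7 degrees, less where a joint would pass 70% of its speed; a pose out of reach is approached as far as the arm can. A call is refused whole if a number of a shift passes 62.5 or a number of a turn 10.7, either way. A call with a gripper value outside its range is refused whole. OPENING is the opening, from -1 (shut) to 1 (fully open), set as the call begins (- or left out, the last holds). The fingers move at their own pace and stop on an object; FORCE is the grip in N (left out, the last holds). Time passes only in rows, so rows that do not move let the fingers close. It gives the time, the measured TCP pose, the force, the opening and the grip force at its end, in the units of the state.
- arm.get_state(): the state, without advancing time (a new reading comes with each control period).
- arm.snapshot(name): name is "scene" or "top" or "wrist"; returns a dict with "img" (420x560x3 uint8, red, green, blue), "K" (3x3 intrinsics, pixels), "dist_coeffs" ([k1, k2, p1, p2, k3] as OpenCV has them; the pictures are not rectified), "rvec" (rotation vector, rad) and "tvec" (3), from world to camera coordinates, as OpenCV has them; the wrist camera has in their place "hand_eye" (4x4, takes a point from camera to tool coordinates, whose origin is the TCP and whose axes are the flange's). Camera axes: x right, y down, z forward; pixel columns grow to the right and rows downward; lengths in m; the calibration is good to about 2 mm. A picture is of the moment at which its call begins: read the wrist's pose just before it. There is no depth.
- arm.finish_job(): hands the job in; it is judged then, once.
The state is a dict: "t": time; "joint_pos": joint angles; "dq": joint speeds; "joint_torque": joint torques, N m; "tcp_pos": TCP position; "tcp_rot": TCP orientation; "wrist_force": force on the tool from outside, world axes, zero at the start; "torque": the same for the moment, N m; "opening": finger opening in m; "finger_force": force on a finger pad.
Only numpy, scipy, OpenCV 4.12 (cv2) and the standard library are available. Lean on these libraries where they do the work, as an engineer would, in place of code of your own. Each camera call takes 0.05 s, during which the arm holds its last target. There are 200 camera calls.

## Task

Put the wrapped cheese log, on its black tray, away in the open blue box: lay it flat on the floor of the box without dropping it, close the hinged lid fully, and only then swing the red clamp lever over and press it down until it lies flat on the lid. Leave the other things on the board where they stand.

Things in the scene. Friction and masses are not known exactly. Their poses are not given: they have to be found in the camera images.
- cheese: white wrapped cheese log on a low black tray, 0.16 kg. Log 50 wide (local x) x 100 long (y), top 39 mm above the underside; the tray is 78 (x) x 128 (y), 15 mm high. Grip the log across local x, above the tray: fingertips 17 to 37 mm above the underside. Origin: centre of the underside, z up. Starts on the wooden board (top at z = 0.036 m). Looks the same turned half round.
- cheese_box: blue open box fixed on the board, outside 170 (local x) x 130 (y) x 60 mm high, walls and floor 6 mm. Origin: centre of the underside, z up. Lid hinge along the rim at local x = +85 mm (roughly to the robot's left); clamp lever outside the opposite wall, at local -x (to the right). The cheese fits only with its long side (its y) along the box's x.
- lid (a joint): angle of the white lid, rad: 0 = shut flat on the rim, grows as it opens, at most 2.0. Starts open, standing up, leaning a little out over the hinge side (1.7 to 1.95). The hinge is stiff (0.19 N m; lid 0.15 kg): the lid stays where it is left and must be pushed all the way down, with 1 to 3 N near its free edge.
- lid_hinge (a point): point on the hinge axis, mid rim, 60.5 mm above the box's underside; the axis runs along the box's y. The lid is a slab 170 mm long from here to its free edge, 130 wide, 8 thick, its underside in the plane of the axis.
- lid_edge (a point): middle of the lid's free edge on its outer face (the upper face when shut, the far side from the inside of the box when open), 170 mm from the hinge axis; it moves with the lid.
- clamp (a joint): angle of the clamp lever, rad: 0 = lying flat over the lid, pointing across it to the middle; grows as it opens, at most 2.3. It starts open, standing up and leaning outwards, away from the box (1.85 to 2.15). It stays where it is left (friction about 0.08 N m: 1 to 2 N at its pad).
- clamp_pivot (a point): point on the lever's pivot axis, 14 mm outside the box's wall at local -x, at the wall's middle, 78 mm above the box's underside; the axis runs along the box's y. The lever is a thin steel bar from here ending in a red pad 30 wide, 44 long, 11 mm thick, which spans 47 to 91 mm from the pivot.
- clamp_pad (a point): centre of the red pad's outer face (the upper face when clamped down, the face away from the box when open), 69 mm from the pivot axis and 5.5 mm off the lever's middle plane; it moves with the lever.
- salt_shaker: bystander: glass salt shaker with grey cap, 44 mm across, 90 mm tall, standing on the board beside the cheese; origin: centre of the underside
- lemon: bystander: yellow lemon, 72x55x56 mm, lying on the board behind the cheese; origin: centre of the underside
- honey_bottle: bystander: amber bottle with red cap, 59x70x164 mm, standing at the back; origin: centre of the underside
- pepper_mill: bystander: brown wooden pepper mill, 58 mm across, 170 mm tall, standing at the back right; origin: centre of the underside
- spice_jar: bystander: spice jar with black lid, 44x44x107 mm, standing at the back; origin: centre of the underside
- teaspoon: bystander: steel teaspoon, 132x28x11 mm, lying on the board behind the cheese and shaker, to the right; origin: centre of the underside

How it is judged:
On the way, in this order (a step that is already met when the one before it is completed fails the run):
1. the cheese lies flat on the floor of the box, let go, with the lid still open (x of cheese in the frame of cheese_box between -0.025 and 0.025 m and y of cheese in the frame of cheese_box between -0.03 and 0.03 m and z of cheese in the frame of cheese_box below 0.012 m and angle between cheese's own z axis and vertical below 0.1 rad and contact force between the fingers and cheese below 0.2 N and value of joint lid above 1 rad), for 0.2 s.
2. the lid is fully shut while the clamp lever still stands open (x of cheese in the frame of cheese_box between -0.025 and 0.025 m and y of cheese in the frame of cheese_box between -0.03 and 0.03 m and z of cheese in the frame of cheese_box below 0.012 m and angle between cheese's own z axis and vertical below 0.1 rad and value of joint lid below 0.05 rad and value of joint clamp above 0.9 rad), for 0.2 s.
At the end, for the whole second after the job is handed in: The cheese lies flat on the floor of the box (its centre within 25 mm along and 30 mm across of the box's centre, underside less than 12 mm above the box's underside, tilted less than 0.1 rad, at rest), the lid is shut to within 0.05 rad and the clamp lever lies on it to within 0.12 rad (x of cheese in the frame of cheese_box between -0.025 and 0.025 m and y of cheese in the frame of cheese_box between -0.03 and 0.03 m and z of cheese in the frame of cheese_box below 0.012 m and angle between cheese's own z axis and vertical below 0.1 rad and value of joint lid below 0.05 rad and value of joint clamp below 0.12 rad and linear speed of cheese below 0.02 m/s); the robot touches nothing.
It fails at once if the cheese is dropped: it falls freely by more than about 25 mm (linear speed of cheese above 0.7 m/s and contact force between the fingers and cheese below 0.1 N).
It fails at once if a bystander (salt shaker, lemon, honey bottle, pepper mill, spice jar, teaspoon) is moved more than 30 mm (distance of any of salt_shaker, lemon, honey_bottle, pepper_mill, spice_jar, teaspoon from where it was at the start of the episode above 0.03 m).
It also fails if it takes over 70 s, if anything falls off the work surface, if the arm or the gripper's body presses on something with over 40 N, if the wrist force passes 120 N, or if a joint passes its speed limit or range.

## Working session

There is one attempt and no reset: what is moved stays moved. The work goes in short steps, Python scripts to look and compute and a shell command to move; the robot and the scene stay as the last step left them, time stands still between calls to the robot, and variables do not carry over. Pictures are saved under pics/ and viewed, at most 10 in all, crops included, and the job is handed in when it is done.

```bash
ls; mkdir -p pics; python3 - <<'E'
from station import arm
import cv2,pickle
s=arm.get_state();print({k:s[k] for k in('t','tcp_pos','tcp_rot','wrist_force','opening')})
d={}
for n in('scene','top'):
    d[n]=arm.snapshot(n);cv2.imwrite(f'pics/{n}0.png',cv2.resize(d[n]['img'][:,:,::-1],(784,588)))
    print(n,d[n]['K'],d[n]['dist_coeffs'],d[n]['rvec'],d[n]['tvec'])
pickle.dump(d,open('s0.pkl','wb'))
E
```

```text
pics
{'t': 0.0, 'tcp_pos': array([ 0.21461816, -0.61305257,  0.23040153]), 'tcp_rot': array([ 9.85852906e-01,  1.67610744e-01, -1.95060196e-04, -8.05737841e-04]), 'wrist_force': array([0.47783587, 0.18551706, 0.49950238]), 'opening': 0.08545045765040202}
scene [[459.17126328   0.         283.65035019]
 [  0.         459.17126328 214.28756114]
 [  0.           0.           1.        ]] [-0.14220494  0.          0.          0.          0.        ] [ 0.83527412 -2.57458032  1.03198404] [0.4532019  0.34569425 0.83893056]
top [[467.31210777   0.         290.9041785 ]
 [  0.         467.31210777 210.04937648]
 [  0.           0.           1.        ]] [-0.08237188  0.          0.          0.          0.        ] [ 2.15835258 -2.17379659  0.12862914] [-0.05822495  0.59152606  1.2110294 ]
```

View pics/scene0.png

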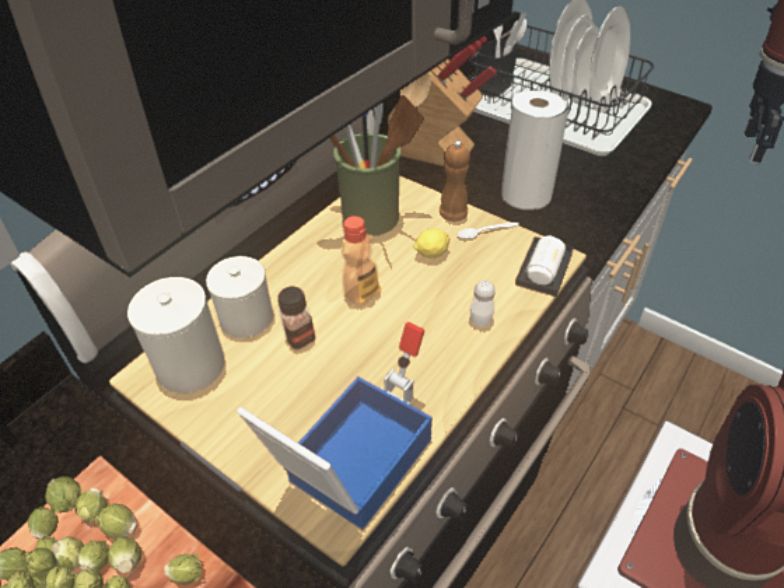

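View pics/top0.png

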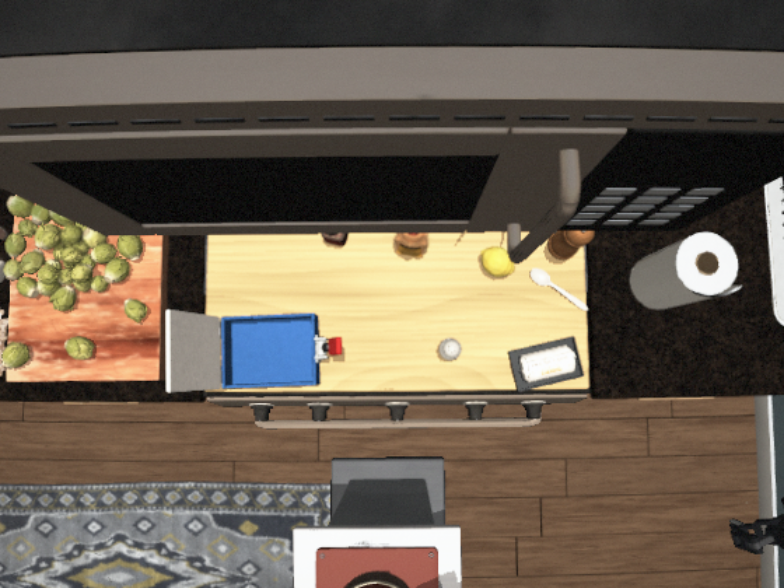

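The top view shows the box at about (221–320, 314–388), lid to its left, clamp lever at (330,346), and the cheese tray at (508–583, 338–389), long side slightly off the y axis. In the scene view the shaker is well left of the cheese. I'll enlarge the key regions for corners.

```bash
cat > h.py <<'E'
import numpy as np,cv2,pickle
from scipy.spatial.transform import Rotation as R
def ray(c,uv):
    p=cv2.undistortPoints(np.array(uv,float).reshape(-1,1,2),c['K'],c['dist_coeffs'])[:,0]
    Rm=cv2.Rodrigues(np.array(c['rvec'],float))[0];o=-Rm.T@np.array(c['tvec'],float)
    return o,np.c_[p,np.ones(len(p))]@Rm
def atz(c,uv,z):
    o,d=ray(c,uv);return o+d*((z-o[2])/d[:,2])[:,None]
def proj(c,P): return cv2.projectPoints(np.array(P,float).reshape(-1,3),np.array(c['rvec'],float),np.array(c['tvec'],float),c['K'],c['dist_coeffs'])[0][:,0]
E
python3 - <<'E'
from h import *
d=pickle.load(open('s0.pkl','rb'));t=d['top'];s=d['scene']
im=t['img'];
a=cv2.resize(im[215:290,110:260],(800,400),interpolation=2);b=cv2.resize(im[235:285,350:425],(600,400),interpolation=2)
a=np.hstack([cv2.resize(im[215:285,115:255],(800,400),interpolation=cv2.INTER_CUBIC)])
b=cv2.resize(s['img'][220:380,165:325],(200,200))
cv2.imwrite('pics/c1.png',a[:,:,::-1])
e=s['img'][220:380,165:325];cv2.imwrite('pics/c2.png',cv2.resize(e,(600,600),interpolation=cv2.INTER_CUBIC)[:,:,::-1])
# tray
sub=im[230:290,355:425].astype(int)
board=((sub[...,0]-sub[...,2])>35)&(sub.sum(2)>300)
m=(~board).astype(np.uint8)
m[:,64:]=0;m[49:]=0
n,l,st,ce=cv2.connectedComponentsWithStats(m);print(st,ce)
k=1+np.argmax(st[1:,4]);c=max(cv2.findContours((l==k).astype(np.uint8),0,1)[0],key=cv2.contourArea)
r=cv2.minAreaRect(c.astype(np.float32));bx=cv2.boxPoints(r)+[355,230];print(r,bx);print(atz(t,bx,.045))
w=((sub.min(2)>150)&(l==k)).astype(np.uint8);p=np.argwhere(w)[:,::-1].astype(np.float32)
r=cv2.minAreaRect(p);bx=cv2.boxPoints(r)+[355,230];W=atz(t,bx,.065);print(W,W.mean(0))
# blue
hs=cv2.cvtColor(im,cv2.COLOR_RGB2HSV);m=cv2.inRange(hs,(105,120,40),(125,255,255));p=np.argwhere(m>0)[:,::-1].astype(np.float32)
p=p[(p[:,0]<260)&(p[:,1]>200)];r=cv2.minAreaRect(p);bx=cv2.boxPoints(r);print('box',r,atz(t,bx,.096))
E
```

```text
[[   0    0   70   60 2769]
 [   8   11   54   38 1399]
 [  32   48   32    1   32]] [[34.49259661 29.23907548]
 [34.21729807 29.59328091]
 [47.5        48.        ]]
((34.529422760009766, 30.11764907836914), (30.55948829650879, 48.50712585449219), 75.96376037597656) [[362.29412842 251.1764698 ]
 [409.35295486 239.41176796]
 [416.7647171  269.05883026]
 [369.70589066 280.8235321 ]]
[[ 0.48002449 -0.24870559  0.045     ]
 [ 0.50970186 -0.37431585  0.045     ]
 [ 0.43169719 -0.39151424  0.045     ]
 [ 0.40268367 -0.26645726  0.045     ]]
[[ 0.4726555  -0.26620717  0.065     ]
 [ 0.49495211 -0.36580412  0.065     ]
 [ 0.44517546 -0.37620086  0.065     ]
 [ 0.4232163  -0.27689544  0.065     ]] [ 0.45899984 -0.3212769   0.065     ]
box ((192.2178955078125, 250.16470336914062), (50.616424560546875, 69.37178802490234), 87.79740142822266) [[0.54515991 0.27843598 0.096     ]
 [0.55088648 0.10218647 0.096     ]
 [0.42416617 0.09651914 0.096     ]
 [0.41800973 0.27086428 0.096     ]]
```

View pics/c1.png

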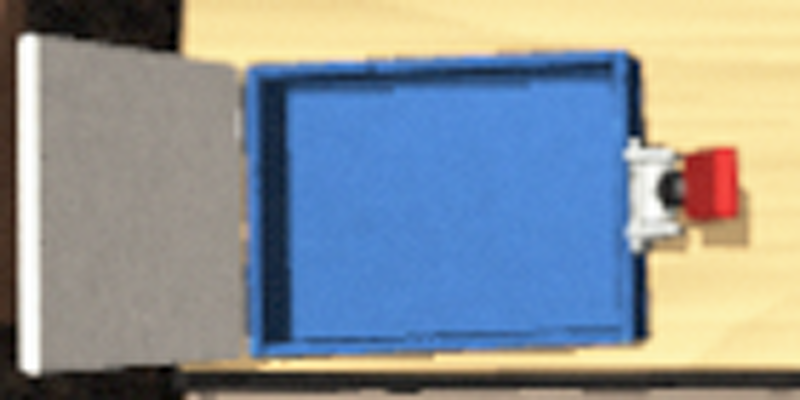

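View pics/c2.png

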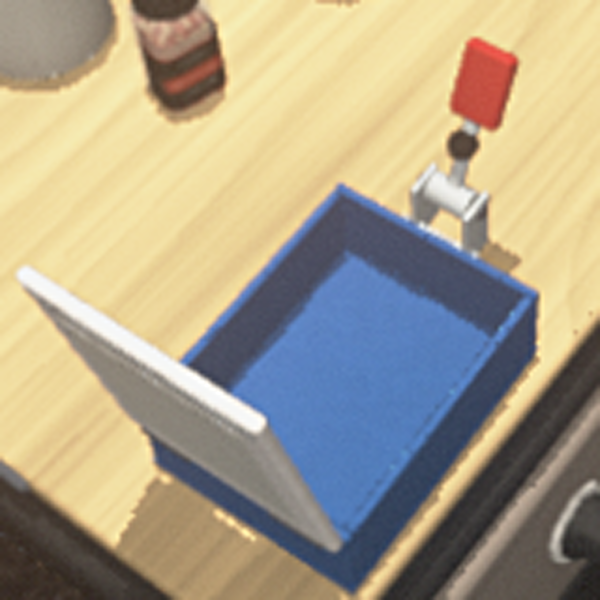

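c1 shows the rim corners at (247,66), (638,52), (640,342), (253,356), the lid's free edge at x≈18–40, and the red pad at (685–738, 147–220). c2 shows the lid edge (20,270)–(262,425) and the pad (452–518, 40–130). I'll fit everything jointly.

```bash
python3 - <<'E'
from h import *
from scipy.optimize import least_squares
d=pickle.load(open('s0.pkl','rb'));t=d['top'];s=d['scene']
for n,c in d.items(): print(n,ray(c,[[280,210]])[0])
f1=lambda q:np.array(q)/5.714+[115-.4,215-.4]
f2=lambda q:np.array(q)/3.75+[165-.4,220-.4]
def hinge(p,r,off,a): # lid: dir at a=0 is -x, opens up
    return np.array([.085+ -r*np.cos(a)+off*np.sin(a),p,.0605+r*np.sin(a)+off*np.cos(a)])
def cl(p,r,off,a):
    return np.array([-.099+r*np.cos(a)-off*np.sin(a),p,.078+r*np.sin(a)+off*np.cos(a)])
def pts(v):
    x,y,w,L,C=v; l=[]
    # box y dir: local x = world +y roughly -> yaw~pi/2 ; local y = world -x
    T=lambda q:R.from_euler('z',w).apply(q)+[x,y,.036]
    P=[[.085,-.065,.06],[-.085,-.065,.06],[-.085,.065,.06],[.085,.065,.06]]
    P+=[hinge(-.065,.17,.008,L),hinge(.065,.17,.008,L)]
    A=proj(t,T(np.array(P)))
    A2=proj(t,T(cl(0,.091,0,C)[None]))
    Q=[[-.085,-.065,.06],[-.085,.065,.06],hinge(-.065,.17,.004,L),hinge(.065,.17,.004,L),cl(-.015,.091,0,C),cl(.015,.091,0,C),cl(0,.069,0,C)]
    B=proj(s,T(np.array(Q)))
    return np.r_[A,A2,B]
ob=np.r_[f1([(247,66),(638,52),(640,342),(253,356),(18,35),(18,372),(738,183)]),
 f2([(342,185),(537,292),(25,275),(262,425),(478,41),(518,53),(486,85)])]
r=least_squares(lambda v:(pts(v)-ob).ravel(),[.485,.187,1.57,1.8,2.],loss='soft_l1')
print(r.x);print((pts(r.x)-ob).round(1).tolist())
x,y,w,L,C=r.x
T=lambda q:(R.from_euler('z',w).apply(q)+[x,y,.036]).round(4)
print('edge',T(hinge(0,.17,.008,L)),'hinge',T([.085,0,.0605]),'padout',T(cl(0,.069,.0055,C)),'padtip',T(cl(0,.091,0,C)),'piv',T([-.099,0,.078]))
st=R.from_quat([9.85852906e-01,1.67610744e-01,-1.95060196e-04,-8.05737841e-04]).as_matrix();print(st)
# bystander shaker, lemon
for n,uv,z in(('shaker',(449,349),.126),('lemon',(499,261),.07),('spoon',(545,275),.04),('handle/hood?',(515,232),.3)):print(n,atz(t,[np.array(uv)/1.4],z))
E
```

```text
scene [0.15960278 0.53004961 0.84986783]
top [ 0.4510564  -0.05466394  1.27021471]
[0.4850165  0.18857905 1.60633804 1.77855727 2.03924914]
[[-0.2, -0.7], [-1.8, -1.0], [-0.7, 0.1], [-0.5, 0.3], [-0.3, -0.5], [0.1, 0.4], [-0.5, -0.4], [0.3, -1.3], [2.0, -0.4], [-1.1, -1.3], [1.3, 0.9], [-0.9, -1.8], [1.6, 1.5], [0.6, -0.4]]
edge [0.4805 0.3164 0.2612] hinge [0.482  0.2735 0.0965] padout [0.4898 0.0536 0.1731] padtip [0.49   0.0486 0.1952] piv [0.4885 0.0896 0.114 ]
[[ 9.43813201e-01  3.30478763e-01 -6.54701959e-04]
 [ 3.30479392e-01 -9.43811979e-01  1.52328961e-03]
 [-1.14500684e-04 -1.65406635e-03 -9.99998625e-01]]
shaker [[ 0.48362441 -0.13399865  0.126     ]]
lemon [[ 0.64776427 -0.23346167  0.07      ]]
spoon [[ 0.6251911  -0.32547994  0.04      ]]
handle/hood? [[ 0.65442298 -0.22464807  0.3       ]]
```

```bash
cat >> h.py <<'E'
def go(x,y,z,ang):
    "remaining shift in tool axes (mm, at present yaw), yaw deg so that tool y points along world angle ang"
    from station import arm
    s=arm.get_state();M=R.from_quat(s['tcp_rot']).as_matrix()
    dv=np.array([x,y,z])-s['tcp_pos'];a=np.degrees(np.arctan2(M[1,1],M[0,1]));w=(ang-a+180)%360-180
    b=np.radians(ang);N=np.array([[-np.sin(b),np.cos(b),0],[np.cos(b),np.sin(b),0],[0,0,-1]])
    print('t',round(s['t'],2),'tcp',s['tcp_pos'].round(4),'now',(M.T@dv*1e3).round(1),'yaw',round(-w,1),'| after yaw',(N@dv*1e3).round(1),'F',s['wrist_force'].round(1),'open',round(s['opening'],4),'ff',s['finger_force'])
E
p="python3 -m pendant"
python3 -m pendant '[[[40.8,-24.5,0],0],[[40.8,-24.5,0],0],[[40.8,-24.5,0],0],[[40.8,-24.5,0],0]]' 1 >/dev/null
python3 -m pendant '[[[40.8,-24.5,0],0],[[40.8,-24.5,0],0],[[40.8,-24.5,0],0],[[40.8,-24.5,0],0]]'
python3 -m pendant '[[[0,0,0],-10.5],[[0,0,0],-10.5],[[0,0,0],-10.5],[[0,0,0],-10.5]]' >/dev/null
python3 -m pendant '[[[0,0,0],-10.5],[[0,0,0],-10.5],[[0,0,0],-10.5],[[0,0,0],-10.5],[[0,0,0],0]]'
python3 - <<'E'
from h import *
from station import arm
go(.458,-.32,.13,13)
s=arm.get_state();c=arm.snapshot('wrist')
cv2.imwrite('pics/w1.png',c['img'][:,:,::-1]);pickle.dump((s,c),open('w1.pkl','wb'));print(c['hand_eye'])
E
```

```text
t: 1.1
tcp_pos: [0.4587, -0.3193, 0.2311]
tcp_rot: [0.986, 0.168, -0.0, -0.0]
wrist_force: [1.1, 0.3, 0.8]
opening: 0.0856
finger_force: 0.0
t: 2.22
tcp_pos: [0.4578, -0.3206, 0.231]
tcp_rot: [0.621, 0.784, -0.0, -0.0]
wrist_force: [0.2, -0.2, -0.2]
opening: 0.0854
finger_force: 0.0
t 2.23 tcp [ 0.4578 -0.3206  0.231 ] now [  0.4   0.3 101. ] yaw 0.2 | after yaw [  0.5   0.3 101. ] F [ 0.2 -0.2 -0.2] open 0.0854 ff 0.0
[[ 5.60843511e-04 -9.55363109e-01 -2.95433605e-01  7.58699226e-02]
 [ 9.99999410e-01  2.61073702e-04  1.05412178e-03 -7.75371417e-04]
 [-9.29939113e-04 -2.95434022e-01  9.55362692e-01 -1.43235381e-01]
 [ 0.00000000e+00  0.00000000e+00  0.00000000e+00  1.00000000e+00]]
```

View pics/w1.png

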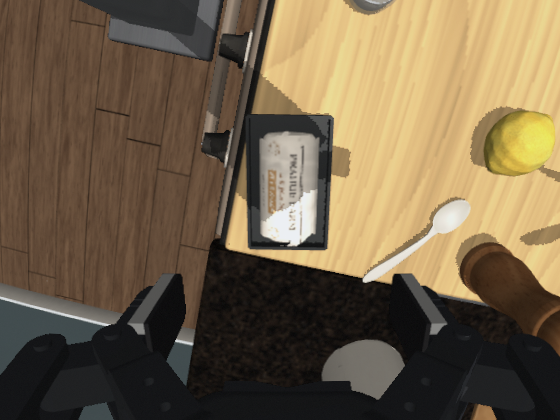

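The wrist view shows the tray at corners (247,115), (333,115), (328,248), (250,248), nearly square to the tool. I'll compute the tray centre from these.

```bash
python3 - <<'E'
from h import *
s,c=pickle.load(open('w1.pkl','rb'))
T=np.eye(4);T[:3,:3]=R.from_quat(s['tcp_rot']).as_matrix();T[:3,3]=s['tcp_pos'];T=T@c['hand_eye'];I=np.linalg.inv(T)
c['rvec']=cv2.Rodrigues(I[:3,:3].copy())[0];c['tvec']=I[:3,3]
for uv,z in(([(247,115),(333,115),(328,248),(250,248)],.051),([(261,137),(318,137),(313,240),(265,240)],.062)):
    W=atz(c,uv,z);print(W.round(4).tolist(),W.mean(0));e=W[1]-W[0]+W[2]-W[3];f=W[0]-W[3]+W[1]-W[2];print(np.degrees(np.arctan2([e[1],f[1]],[e[0],f[0]])),np.linalg.norm([e,f],axis=1)/2)
go(.458,-.32,.055,13)
E
```

```text
[[0.4083, -0.2662, 0.051], [0.482, -0.2488, 0.051], [0.5107, -0.372, 0.051], [0.4363, -0.3895, 0.051]] [ 0.45935913 -0.31910505  0.051     ]
[ 13.26307803 102.95084751] [0.07606591 0.12642218]
[[0.425, -0.281, 0.062], [0.4728, -0.2697, 0.062], [0.4924, -0.3631, 0.062], [0.4486, -0.3734, 0.062]] [ 0.45969071 -0.32179403  0.062     ]
[ 13.25970262 103.09212682] [0.04711448 0.09532507]
t 2.27 tcp [ 0.4579 -0.3206  0.231 ] now [  0.5   0.3 176. ] yaw 0.0 | after yaw [  0.6   0.3 176. ] F [ 0.  -0.3 -0.8] open 0.0856 ff 0.0
```

Centre (0.459, −0.320): good. Descend and grip.

```bash
python3 -m pendant '[[[0,1,35],0],[[0,0,35],0],[[0,0,35],0],[[0,0,30],0],[[0,0,20],0]]' 1 >/dev/null
python3 -m pendant '[[[0,0,10],0],[[0,0,11],0],[[0,0,0],0],[[0,0,0],0]]'
python3 -m pendant '[[[0,0,0],0],[[0,0,0],0],[[0,0,0],0],[[0,0,0],0],[[0,0,0],0]]' -1 40
python3 -m pendant '[[[0,0,0],0],[[0,0,0],0],[[0,0,0],0],[[0,0,-10],0],[[0,0,-20],0]]'
python3 -c "
from h import *
go(.485,.1886,.29,2)"
```

```text
t: 3.4
tcp_pos: [0.4594, -0.3206, 0.056]
tcp_rot: [0.621, 0.784, 0.0, 0.0]
wrist_force: [-0.7, -0.2, 0.0]
opening: 0.0851
finger_force: 0.0
t: 4.03
tcp_pos: [0.4593, -0.3205, 0.0561]
tcp_rot: [0.621, 0.784, -0.0, 0.0]
wrist_force: [-1.2, 1.1, 6.3]
opening: 0.0451
finger_force: 39.8
t: 4.65
tcp_pos: [0.4584, -0.3199, 0.0852]
tcp_rot: [0.62, 0.784, -0.0, -0.001]
wrist_force: [0.7, 0.1, -2.1]
opening: 0.045
finger_force: 41.0
t 4.65 tcp [ 0.4584 -0.3199  0.0852] now [ 489.1  142.6 -204.2] yaw 11.3 | after yaw [ 507.3   44.4 -204.8] F [ 0.7  0.1 -2.1] open 0.045 ff 41.00402442156337
```

```bash
python3 -m pendant '[[[0,0,-30],0],[[0,0,-45],0],[[0,0,-50],0],[[0,0,-45],0],[[0,0,-30],0]]' >/dev/null
python3 -m pendant '[[[0,0,0],5.6],[[0,0,0],5.6],[[0,0,0],0]]' >/dev/null
python3 -m pendant '[[[20,2,0],0],[[40,4,0],0],[[50,4,0],0],[[50,4,0],0],[[50,4,0],0]]' >/dev/null
python3 -m pendant '[[[50,4,0],0],[[50,4,0],0],[[50,4,0],0],[[45,4,0],0],[[40,4,0],0]]' >/dev/null
python3 -m pendant '[[[30,4,0],0],[[20,2,0],0],[[12,0,0],0],[[0,0,0],0],[[0,0,0],0]]'
python3 - <<'E'
from h import *
from station import arm
go(.485,.1886,.062,2)
d={'top':arm.snapshot('top'),'scene':arm.snapshot('scene')};pickle.dump(d,open('s1.pkl','wb'))
cv2.imwrite('pics/m.png',np.hstack([cv2.resize(d['top']['img'][195:315,90:270],(400,267)),cv2.resize(d['scene']['img'][120:420,120:420],(400,400))[:267]][:1])[:,:,::-1])
cv2.imwrite('pics/m.png',np.hstack([cv2.resize(d[k]['img'],(400,300)) for k in d])[:,:,::-1])
E
```

```text
t: 7.52
tcp_pos: [0.4845, 0.187, 0.2853]
tcp_rot: [0.694, 0.72, -0.0, 0.0]
wrist_force: [-0.5, -0.4, -2.5]
opening: 0.0451
finger_force: 41.1
t 7.53 tcp [0.4845 0.187  0.2853] now [  1.7   0.6 223.3] yaw 0.1 | after yaw [  1.6   0.6 223.3] F [-0.5 -0.4 -2.5] open 0.0451 ff 41.14015120121621
```

View pics/m.png

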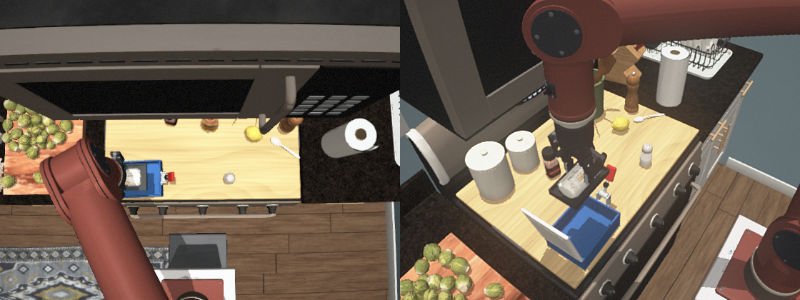

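```bash
python3 -m pendant '[[[1,0,20],0],[[1,0,30],0],[[0,0,30],0],[[0,0,20],0],[[0,0,10],0]]'
python3 -m pendant '[[[0,0,20],0],[[0,0,25],0],[[0,0,25],0],[[0,0,15],0],[[0,0,10],0]]'
python3 -m pendant '[[[0,0,6],0],[[0,0,4],0],[[0,0,0],0]]'
python3 -c "
from h import *
go(.485,.1886,.062,2)"
```

```text
t: 8.25
tcp_pos: [0.4841, 0.189, 0.1744]
tcp_rot: [0.694, 0.72, -0.001, -0.0]
wrist_force: [0.2, 0.7, -1.8]
opening: 0.0449
finger_force: 41.2
t: 8.88
tcp_pos: [0.4847, 0.1898, 0.0801]
tcp_rot: [0.694, 0.72, 0.0, 0.0]
wrist_force: [0.5, -0.7, -1.7]
opening: 0.0453
finger_force: 41.2
t: 9.25
tcp_pos: [0.4845, 0.1899, 0.0705]
tcp_rot: [0.694, 0.72, 0.0, 0.0]
wrist_force: [0.6, 0.3, -2.1]
opening: 0.0448
finger_force: 41.2
t 9.25 tcp [0.4845 0.1899 0.0705] now [-1.4  0.4  8.5] yaw 0.1 | after yaw [-1.4  0.4  8.5] F [ 0.6  0.3 -2.1] open 0.0448 ff 41.15468278330809
```

```bash
python3 -m pendant '[[[0,0,3],0],[[0,0,2.5],0],[[0,0,0],0],[[0,0,0],0]]'
python3 -m pendant '[[[0,0,2],0],[[0,0,1],0],[[0,0,0],0],[[0,0,0],0]]'
```

```text
t: 9.75
tcp_pos: [0.4845, 0.1899, 0.0649]
tcp_rot: [0.694, 0.72, 0.0, -0.0]
wrist_force: [0.2, -1.1, -2.4]
opening: 0.0453
finger_force: 41.2
t: 10.25
tcp_pos: [0.4845, 0.1899, 0.0622]
tcp_rot: [0.694, 0.72, -0.0, 0.0]
wrist_force: [-2.8, -2.0, 5.7]
opening: 0.0451
finger_force: 43.1
```

Floor contact (about 8 N). Release with a partial opening, since the box is narrow, then rise.

```bash
python3 -m pendant '[[[0,0,0],0],[[0,0,0],0],[[0,0,0],0],[[0,0,0],0],[[0,0,0],0]]' 0.4
python3 -m pendant '[[[0,0,-6],0],[[0,0,-20],0],[[0,0,-40],0],[[0,0,-50],0],[[0,0,-50],0]]' >/dev/null
python3 -m pendant '[[[0,0,-50],0],[[0,0,-50],0],[[0,0,-10],0],[[0,0,0],0],[[0,0,0],0]]' -1
python3 - <<'E'
from h import *
from station import arm
go(.48,.37,.34,2)
d={'top':arm.snapshot('top'),'scene':arm.snapshot('scene'),'wrist':arm.snapshot('wrist')};pickle.dump(d,open('s2.pkl','wb'))
cv2.imwrite('pics/m2.png',np.hstack([cv2.resize(d[k]['img'],(400,300)) for k in('scene','wrist')])[:,:,::-1])
E
```

```text
t: 10.88
tcp_pos: [0.4844, 0.1899, 0.0618]
tcp_rot: [0.694, 0.72, 0.0, -0.0]
wrist_force: [1.3, 0.6, -1.0]
opening: 0.0598
finger_force: 0.0
t: 12.12
tcp_pos: [0.4838, 0.1896, 0.3367]
tcp_rot: [0.694, 0.72, -0.001, -0.0]
wrist_force: [-0.3, 0.6, -0.4]
opening: -0.0001
finger_force: 0.0
t 12.12 tcp [0.4838 0.1896 0.3367] now [180.4   2.8  -3.4] yaw 0.1 | after yaw [180.4   2.5  -3.3] F [-0.3  0.6 -0.4] open -0.0001 ff 0.0
```

View pics/m2.png

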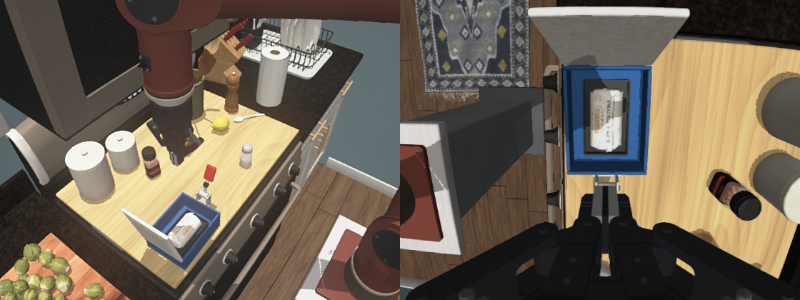

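The cheese lies flat in the box at a good position, with the lid and the clamp still open. Now go behind the lid.

```bash
python3 -m pendant '[[[30,0,0],0],[[50,0,0],0],[[50,0,0],0],[[40,0,0],0],[[10,0,0],0]]' >/dev/null
python3 -m pendant '[[[0,0,30],0],[[0,0,40],0],[[0,0,20],0],[[0,0,10],0],[[0,0,0],0]]'
python3 -c "
from h import *
go(.48,.2925,.2465,2)"
```

```text
t: 13.52
tcp_pos: [0.478, 0.3696, 0.2381]
tcp_rot: [0.694, 0.72, -0.0, -0.0]
wrist_force: [0.4, 0.5, -0.1]
opening: 0.0
finger_force: 0.0
t 13.53 tcp [0.478  0.3696 0.2381] now [-77.1  -0.8  -8.4] yaw 0.1 | after yaw [-77.1  -0.7  -8.4] F [ 0.4  0.5 -0.1] open 0.0 ff 0.0
```

```bash
python3 -m pendant '[[[-20,0,0],0],[[-15,0,0],0],[[-15,0,-3],0],[[-14,0,-3],0],[[-13,0,-3],0]]'
python3 -m pendant '[[[-13,0,1],0],[[-13,0,1],0],[[-13,0,1],0]]'
python3 -m pendant '[[[-12,0,4],0],[[-12,0,4],0],[[-12,0,5],0]]'
python3 -c "
from h import *
go(.48,.2165,.2305,2)"
```

```text
t: 14.15
tcp_pos: [0.4807, 0.2921, 0.2472]
tcp_rot: [0.694, 0.72, 0.0, 0.0]
wrist_force: [0.7, 0.9, -0.8]
opening: -0.0
finger_force: 0.7
t: 14.52
tcp_pos: [0.482, 0.2529, 0.2436]
tcp_rot: [0.694, 0.72, -0.0, -0.0]
wrist_force: [-0.4, 1.6, -0.6]
opening: 0.0001
finger_force: 0.6
t: 14.9
tcp_pos: [0.4833, 0.2171, 0.2304]
tcp_rot: [0.694, 0.72, -0.0, -0.0]
wrist_force: [0.0, 2.0, 0.0]
opening: 0.0
finger_force: 0.5
t 14.9 tcp [0.4833 0.2171 0.2304] now [-0.5 -3.4 -0.1] yaw 0.1 | after yaw [-0.5 -3.4 -0.1] F [0. 2. 0.] open 0.0 ff 0.4828933090902865
```

Force shows the lid following. Continue the arc down.

```bash
python3 -m pendant '[[[-11,0,7],0],[[-11,0,7],0],[[-11,0,8],0]]'
python3 -m pendant '[[[-9,0,10],0],[[-8,0,10],0],[[-8,0,10],0]]'
python3 -m pendant '[[[-6,0,12],0],[[-6,0,12],0],[[-5,0,12],0]]'
python3 -m pendant '[[[-3,0,10],0],[[-3,0,10],0],[[-2,0,10],0],[[0,0,6],0],[[0,0,3],0]]'
python3 -m pendant '[[[0,0,2],0],[[0,0,0],0],[[0,0,0],0]]'
```

```text
t: 15.28
tcp_pos: [0.4846, 0.1843, 0.2082]
tcp_rot: [0.694, 0.72, 0.0, -0.0]
wrist_force: [-0.7, 0.1, 0.1]
opening: -0.0001
finger_force: 0.4
t: 15.65
tcp_pos: [0.4855, 0.1595, 0.1781]
tcp_rot: [0.694, 0.72, 0.0, -0.0]
wrist_force: [-0.7, 0.7, 0.6]
opening: 0.0
finger_force: 0.3
t: 16.02
tcp_pos: [0.486, 0.1427, 0.1419]
tcp_rot: [0.694, 0.72, -0.0, -0.0]
wrist_force: [0.8, -0.1, 0.5]
opening: 0.0005
finger_force: 0.3
t: 16.65
tcp_pos: [0.4864, 0.1348, 0.1042]
tcp_rot: [0.694, 0.72, -0.0, 0.0]
wrist_force: [-10.9, -4.5, 28.2]
opening: -0.0001
finger_force: 14.2
t: 17.02
tcp_pos: [0.4865, 0.1348, 0.1041]
tcp_rot: [0.694, 0.72, -0.001, 0.001]
wrist_force: [-13.2, -5.5, 30.4]
opening: -0.0
finger_force: 15.2
```

Lid is pressed shut (30 N). Retract and go outside the clamp; check the lid with pictures by measurement.

```bash
python3 -m pendant '[[[0,0,-5],0],[[0,0,-30],0],[[0,0,-50],0],[[0,0,-50],0],[[0,0,-50],0]]' >/dev/null
python3 -m pendant '[[[-20,0,0],0],[[-50,0,0],0],[[-50,0,0],0],[[-20,0,0],0],[[0,0,0],0]]'
python3 - <<'E'
from h import *
from station import arm
go(.4898,0,.18,2)
d={k:arm.snapshot(k) for k in('top','scene')}
cv2.imwrite('pics/m3.png',np.hstack([cv2.resize(d['scene']['img'][200:400,150:350],(400,400)),cv2.resize(d['top']['img'][180:330,80:230],(400,400))])[:,:,::-1])
E
```

```text
t: 18.27
tcp_pos: [0.4916, -0.0065, 0.2867]
tcp_rot: [0.695, 0.719, -0.0, -0.0]
wrist_force: [-0.8, 0.7, 0.1]
opening: 0.0
finger_force: 0.0
t 18.27 tcp [ 0.4916 -0.0065  0.2867] now [  6.5  -1.5 106.7] yaw -0.1 | after yaw [  6.5  -1.5 106.7] F [-0.8  0.7  0.1] open 0.0 ff 0.0
```

View pics/m3.png

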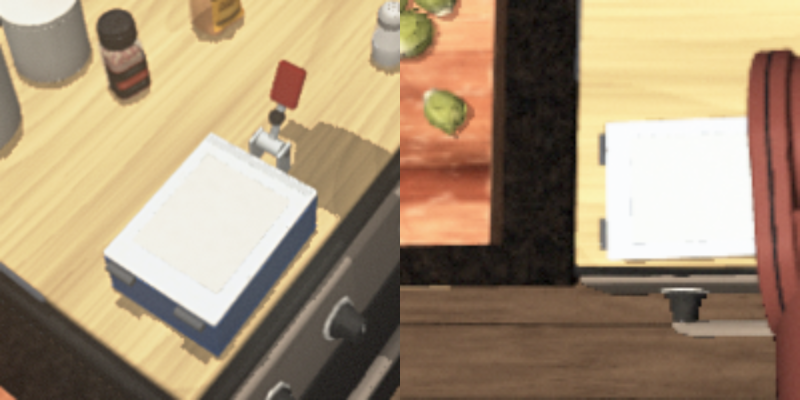

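The lid is flat on the rim and the clamp still stands open (pad at (288,85) in the left half). Now the clamp.

```bash
python3 -m pendant '[[[0,0,30],0],[[0,0,40],0],[[0,0,25],0],[[0,0,9],0],[[0,0,0],0]]' 
python3 -m pendant '[[[20,0,0],0],[[15,0,0],0],[[15,0,0],0],[[15,0,-3],0],[[14,0,-3],0]]'
python3 -m pendant '[[[7,0,0],0],[[7,0,0],0],[[6,0,0],0],[[6,0,2],0],[[6,0,2],0]]'
python3 -c "
from h import *
go(.4868,.1113,.182,2)"
```

```text
t: 19.0
tcp_pos: [0.4916, -0.004, 0.1831]
tcp_rot: [0.694, 0.72, 0.0, -0.0]
wrist_force: [0.2, -0.5, -0.2]
opening: 0.0004
finger_force: 0.0
t: 19.62
tcp_pos: [0.4886, 0.0749, 0.1891]
tcp_rot: [0.694, 0.72, 0.0, 0.0]
wrist_force: [0.1, -0.9, -0.7]
opening: -0.0001
finger_force: 0.6
t: 20.25
tcp_pos: [0.4875, 0.1063, 0.1847]
tcp_rot: [0.694, 0.72, 0.0, -0.0]
wrist_force: [-0.5, 0.4, 1.7]
opening: 0.0001
finger_force: 0.5
t 20.25 tcp [0.4875 0.1063 0.1847] now [ 5.1 -0.5  2.7] yaw 0.1 | after yaw [ 5.1 -0.5  2.7] F [-0.5  0.4  1.7] open 0.0001 ff 0.486199997831136
```

```bash
python3 -m pendant '[[[5,0,3],0],[[6,0,3],0],[[6,0,4],0],[[5,0,4],0]]'
python3 -m pendant '[[[4,0,5],0],[[5,0,5],0],[[4,0,5],0],[[3,0,6],0],[[3,0,6],0]]'
python3 -m pendant '[[[3,0,6],0],[[3,0,7],0],[[2,0,7],0],[[2,0,4],0],[[0,0,1],0]]'
python3 -m pendant '[[[0,0,1],0],[[0,0,0.5],0],[[0,0,0],0],[[0,0,0],0]]'
```

```text
t: 20.75
tcp_pos: [0.4866, 0.1284, 0.1705]
tcp_rot: [0.694, 0.72, 0.0, -0.0]
wrist_force: [0.9, -0.0, 2.0]
opening: -0.0002
finger_force: 0.4
t: 21.38
tcp_pos: [0.486, 0.1473, 0.1435]
tcp_rot: [0.694, 0.72, 0.0, -0.0]
wrist_force: [0.1, 0.3, 1.0]
opening: 0.0001
finger_force: 0.4
t: 22.0
tcp_pos: [0.4856, 0.1568, 0.1194]
tcp_rot: [0.694, 0.72, -0.0, 0.0]
wrist_force: [-5.7, -3.9, 16.5]
opening: 0.0
finger_force: 8.0
t: 22.5
tcp_pos: [0.4857, 0.1568, 0.1191]
tcp_rot: [0.694, 0.72, -0.0, 0.001]
wrist_force: [-11.0, -5.3, 23.9]
opening: -0.0001
finger_force: 12.2
```

Clamp is down at the expected height. Retract and check.

```bash
python3 -m pendant '[[[0,0,-5],0],[[0,0,-30],0],[[0,0,-50],0],[[0,0,-50],0],[[0,0,-40],0]]' >/dev/null
python3 -m pendant '[[[-20,0,0],0],[[-50,0,0],0],[[-50,0,0],0],[[-20,0,0],0],[[0,0,0],0]]'
python3 - <<'E'
from h import *
from station import arm
i=arm.snapshot('scene')['img']
cv2.imwrite('pics/m4.png',cv2.resize(i[140:400,120:467],(694,520))[:,:,::-1])
E
```

```text
t: 23.75
tcp_pos: [0.4908, 0.0155, 0.2921]
tcp_rot: [0.695, 0.719, -0.0, -0.0]
wrist_force: [0.3, 0.4, -0.3]
opening: -0.0001
finger_force: 0.0
```

View pics/m4.png

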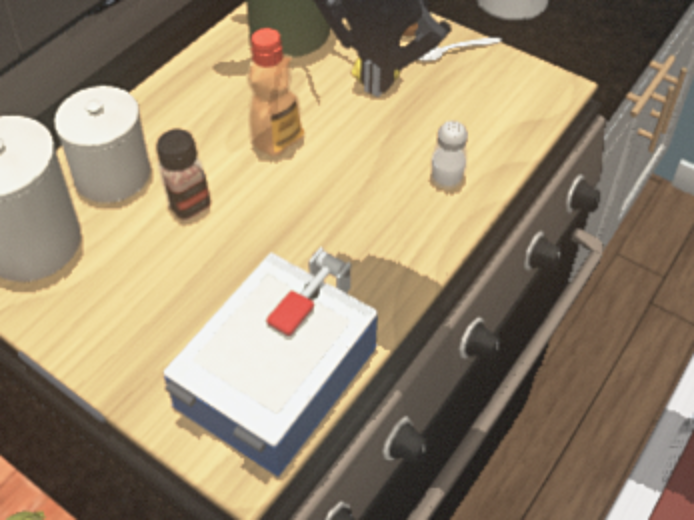

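The lid is shut and the red pad lies flat on it at (290,313); the bystanders are undisturbed and the arm is clear.

```bash
python3 -c "
from station import arm
print(arm.finish_job())"
```

```text
the job is handed in; nothing more can be done
None
```

I handed the job in at about 24 s of the 70 s: the cheese lies flat in the box, the lid is shut, the clamp lever is flat on it, and the other things look undisturbed in the last picture; no verdict was returned.

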